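# Rinsed plant pots back on their own saucers

## Robot

A 6-joint arm with a two-finger parallel gripper is mounted at the origin on the work surface. World frame = base frame: x ahead of the robot, y to its left, z up, the work surface at z = 0. Lengths are in m, angles in rad, forces in N, time in s.
With the tool pointing down it reaches from about 0.25 to 0.85 m from the base axis. Payload 12.5 kg.
Tool frame: the origin (TCP) lies at the very end of the fingers, on their centre line; the grasp point (between the pads) lies 19 mm behind it (ctrl.tcp_to_grasp is the distance from the TCP to the grasp point, in m); z points along the fingers, y is the direction in which the jaws open and shut (so a half turn about z gives the same grasp; the last joint's range is limited). The gripper opens to 93 mm and grips with 3 to 60 N. Pads are 15 mm wide; open, the fingers measure 128 mm over their backs; the gripper's body (75 mm by 188 mm) begins 65 mm behind the grasp point.
Start: joints at [1.038, 0.351, 1.652, -0, 1.139, -0.085], TCP at [0.238, 0.496, 0.219] pointing down, gripper open.
Joint ranges: [-2.75, 2.75], [-0.79, 2.1], [0.01, 2.65], [-1.57, 4.71], [0.07, 3.14], [-2.87, 2.87]. Speed limits (rad/s): [2.22, 2.22, 2.79, 3.14, 3.14, 3.14].

## Interface

Orientations are given as a rotation vector (axis times angle).
In Python, from station import ctrl gives the robot as it stands.
- The arm moves only by the tool arm_command, never from a script. Its argument "targets" is a list of rows, each a list of 3 entries, a list of its own where there are three numbers: the shift along the tool's x, y, z each as a share of 4 cm, from -1 to 1, then the turn about the tool's z as a share of 5 degrees, from -1 to 1, then the gripper command: -1 is fully open, 1 is shut, values between are in proportion. In form: [[[x, y, z], yaw, grip], ...]. A call has 1 to 20 rows; each row shifts and turns the pose as measured when the row begins, along the tool's axes as they then stand; what a row does not reach is not made up. A row lasts 1/8 s, in which the tool goes at most 62.5 mm and 10.7 degrees, less where a joint would pass 70% of its speed; a pose out of reach is approached as far as the arm can. A call with a number of a shift or a turn outside -1 to 1 is refused whole. A call with a gripper value outside its range is refused whole. The fingers move at their own pace and stop on an object; "newtons" is the grip in N (left out, the last holds). Time passes only in rows, so rows that do not move let the fingers close. It gives the time, the measured TCP pose, the force and the opening at its end, in the units of the state.
- ctrl.get_state(): the state, without advancing time (a new reading comes with each control period).
- ctrl.snapshot(name): name is "side" or "top" or "wrist"; returns the picture (480x640x3 uint8, red, green, blue); there is no depth.
- ctrl.calibration(name): a dict with "fx", "fy", "cx", "cy" (pixels), "dist" ([k1, k2, p1, p2, k3] as OpenCV has them; the pictures are not rectified), "R" (3x3) and "t" (3): a world point X has camera coordinates R X + t; the wrist camera has in their place "tool_from_camera" (4x4, takes a point from camera to tool coordinates, whose origin is the TCP and whose axes are the flange's). Camera axes: x right, y down, z forward; pixel columns grow to the right and rows downward; lengths in m; the calibration is good to about 2 mm. A picture is of the moment at which its call begins: read the wrist's pose just before it. calibration takes no time and is no camera call.
- ctrl.finish_job(): hands the job in, once; it reports no verdict.
The state is a dict: "time_s": time; "qpos": joint angles; "qvel": joint speeds; "tau": joint torques, N m; "tool_pos": TCP position; "eef_rot": TCP orientation; "contact_force": force on the tool from outside, world axes, zero at the start; "ft_torque": the same for the moment, N m; "grip_width": finger opening in m.
Only numpy, scipy, OpenCV 4.12 (cv2) and the standard library are available. Lean on these libraries where they do the work, as an engineer would, in place of code of your own. Each camera call takes 0.05 s, during which the arm holds its last target. There are 200 camera calls.

## Task

The four little glazed plant pots have been rinsed and are draining in a row on the wire rack. Move them over to the wooden plant stand, each one standing upright and flat inside the saucer of its own colour. They are ceramic, so set them down rather than dropping them, don't tip any over, and leave the watering can and the soap bottle where they are.

Things in the scene. Friction and masses are not known exactly. Their poses are not given: they have to be found in the camera images.
- pot_blue: loose dark blue glazed flower pot, empty, 160 g, round: foot diameter 47 mm, tapered body, upright collar 64 mm across from height 40 mm to the rim at 64 mm, wall 4 mm. Origin: centre of its underside; z up. Starts upright, 4 pots in a row (random order) about 90 mm apart, on the fixed wire draining rack, bed 40 mm above the worktop. Grip the collar from above, fingers across the row.
- pot_yellow: loose yellow glazed flower pot, empty, 160 g, round: foot diameter 47 mm, tapered body, upright collar 64 mm across from height 40 mm to the rim at 64 mm, wall 4 mm. Origin: centre of its underside; z up. Starts upright, 4 pots in a row (random order) about 90 mm apart, on the wire rack; the rack's bed is 130 mm across and 370 mm along the row.
- pot_green: loose green glazed flower pot, empty, 160 g, round: foot diameter 47 mm, tapered body, upright collar 64 mm across from height 40 mm to the rim at 64 mm, wall 4 mm. Origin: centre of its underside; z up. Starts upright, 4 pots in a row (random order) about 90 mm apart, on the wire rack, whose low side rails rise 57 mm above the worktop.
- pot_red: loose red glazed flower pot, empty, 160 g, round: foot diameter 47 mm, tapered body, upright collar 64 mm across from height 40 mm to the rim at 64 mm, wall 4 mm. Origin: centre of its underside; z up. Starts upright, 4 pots in a row (random order) about 90 mm apart, on the wire rack, whose end loops rise 77 mm above the worktop.
- saucer_blue: dark blue glazed saucer for the dark blue pot, round, rim 84 mm across, 14 mm high; flat inner floor 67 mm across, 5 mm above the origin. Origin: centre of its underside; z up. 4 saucers in a row (random order) 90 mm apart, fixed fast on a fixed slatted wooden stand, 390 mm along the row, 114 mm across, top 60 mm above the worktop.
- saucer_yellow: yellow glazed saucer for the yellow pot, round, rim 84 mm across, 14 mm high; flat inner floor 67 mm across, 5 mm above the origin. Origin: centre of its underside; z up. 4 saucers in a row (random order) 90 mm apart, fixed fast on a fixed slatted wooden stand, 390 mm along the row, 114 mm across, top 60 mm above the worktop.
- saucer_green: green glazed saucer for the green pot, round, rim 84 mm across, 14 mm high; flat inner floor 67 mm across, 5 mm above the origin. Origin: centre of its underside; z up. 4 saucers in a row (random order) 90 mm apart, fixed fast on a fixed slatted wooden stand, 390 mm along the row, 114 mm across, top 60 mm above the worktop.
- saucer_red: red glazed saucer for the red pot, round, rim 84 mm across, 14 mm high; flat inner floor 67 mm across, 5 mm above the origin. Origin: centre of its underside; z up. 4 saucers in a row (random order) 90 mm apart, fixed fast on a fixed slatted wooden stand, 390 mm along the row, 114 mm across, top 60 mm above the worktop.
- watering_can: bystander: small aluminium watering can, loose, body 110 mm in diameter and 105 mm tall, brass handle up to 140 mm high and 95 mm out on its -y side, spout reaching 133 mm out on its +y side. Origin: centre of its underside; z up.
- soap: bystander: amber pump soap bottle with a black pump, loose, 66 mm in diameter, 181 mm tall, nozzle reaching 40 mm out along its -x. Origin: centre of its underside; z up.
Things that resemble listed ones, but are neither listed nor needed, are in the scene too. Of the things like the pot_yellow, leave any that is pink; of the rest the smaller one is meant.

How it is judged:
By the outcome, as a careful person would: the job done as asked, in the order asked, and still so for the second after the job is handed in, with the robot touching nothing.
It also fails if it takes over 99 s, if anything falls off the work surface, if the arm or the gripper's body presses on something with over 40 N, if the wrist force passes 120 N, or if a joint passes its speed limit or range.

## Working session

There is one attempt and no reset: what is moved stays moved. The work goes in short steps, Python scripts to look and compute and a tool call to move; the robot and the scene stay as the last step left them, time stands still between calls to the robot, and variables do not carry over. Pictures are saved under pics/ and viewed, about 12 in all and at most 16, crops included, and the job is handed in when it is done.

Besides the shell and the picture viewer there is one more tool, called after "Call:" as name(argument=value, ...), one argument or row to a line, values as JSON. arm_command: Moves the arm, as the interface text tells. Shift numbers are shares of 4 cm and turn numbers shares of 5 degrees, none past 1 either way. Its arguments: {"type":"object","properties":{"targets":{"type":"array","items":{"type":"array"}},"newtons":{"type":"number"}},"required":["targets"]}

```bash
mkdir -p pics; ls; cat > h.py <<'E'
import numpy as np, cv2
from station import ctrl
def snap(cam,name):
    s=ctrl.get_state(); im=ctrl.snapshot(cam); cv2.imwrite(f'pics/{name}.png',im[:,:,::-1]); return s,im
def cam(name,s=None):
    c=ctrl.calibration(name); K=np.array([[c['fx'],0,c['cx']],[0,c['fy'],c['cy']],[0,0,1]]); d=np.array(c['dist'],float)
    if name=='wrist':
        T=np.eye(4); T[:3,:3]=cv2.Rodrigues(np.array(s['eef_rot'],float))[0]; T[:3,3]=s['tool_pos']
        M=np.linalg.inv(T@np.array(c['tool_from_camera'])); R,t=M[:3,:3],M[:3,3]
    else: R,t=np.array(c['R']),np.array(c['t'])
    return K,d,R,t
def ray(name,uv,z,s=None):
    K,d,R,t=cam(name,s); p=cv2.undistortPoints(np.array(uv,float).reshape(-1,1,2),K,d).reshape(-1,2)
    D=np.c_[p,np.ones(len(p))]@R; o=-R.T@t
    return o+D*((z-o[2])/D[:,2])[:,None]
E
python3 - <<'E'
from h import *
print(ctrl.get_state())
snap('top','top0'); snap('side','side0')
for n in('top','side'):
    K,d,R,t=cam(n); print(n,K[0,0],-R.T@t)
print(ctrl.calibration('wrist'))
E
```

```text
pics
{'time_s': 0.0, 'qpos': array([ 1.03842461e+00,  3.51241609e-01,  1.65244523e+00,  2.30947353e-05,
        1.13906595e+00, -8.46065218e-02]), 'qvel': array([ 0.00109766, -0.00175048,  0.00021991,  0.000506  ,  0.00148591,
        0.00120028]), 'tau': array([-3.40931882e-03, -4.97318029e+01, -2.85253608e+01,  6.98834402e-02,
        2.57030904e-02, -8.64885260e-05]), 'tool_pos': array([0.23792221, 0.49549197, 0.21809044]), 'eef_rot': array([-6.97419003e-01, -3.06282052e+00,  1.72610905e-03]), 'contact_force': array([ 0.98911518, -0.34444697,  0.01244579]), 'ft_torque': array([0.0147635 , 0.01649482, 0.0213954 ]), 'grip_width': 0.09263355845799172}
top 506.8033786533205 [0.50105113 0.01702259 1.04572822]
side 455.45060587696395 [0.45003461 0.60288613 0.76478336]
{'fx': 366.14192261341424, 'fy': 366.14192261341424, 'cx': 311.8550009348704, 'cy': 239.8617478132351, 'dist': array([-0.01628873,  0.        ,  0.        ,  0.        ,  0.        ]), 'tool_from_camera': array([[ 2.40823375e-04, -9.54743131e-01, -2.97431499e-01,
         8.31229874e-02],
       [ 9.99999854e-01,  3.73931081e-04, -3.90627056e-04,
        -1.95017286e-04],
       [ 4.84167380e-04, -2.97431361e-01,  9.54743081e-01,
        -1.66318436e-01],
       [ 0.00000000e+00,  0.00000000e+00,  0.00000000e+00,
         1.00000000e+00]])}
```

View pics/top0.png

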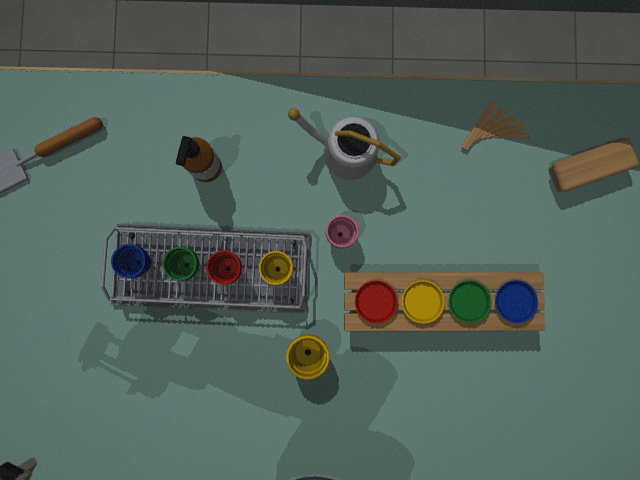

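View pics/side0.png

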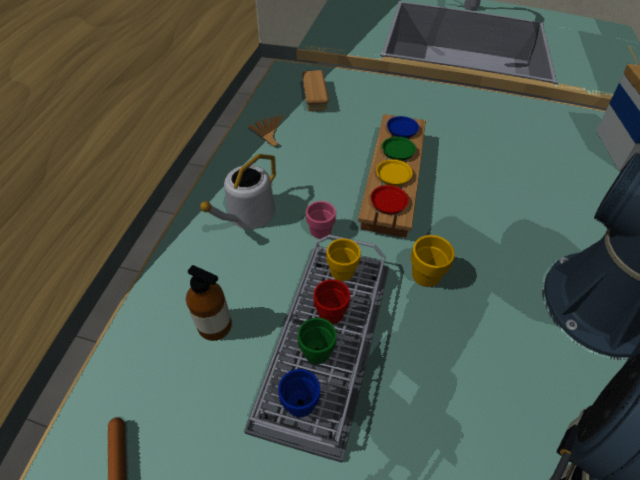

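The pictures show the rack row at blue (130,261), green (181,264), red (224,267), yellow (276,268). Saucers sit at red (377,302), yellow (424,302), green (470,302), blue (517,302).

Yellow-pot candidates: the one on the rack (276,268), a larger yellow one on the worktop (308,357), and a pink one (342,232). By the description I choose the rack one, since it is the smaller yellow.

```bash
python3 - <<'E'
from h import *
im=cv2.imread('pics/top0.png'); hsv=cv2.cvtColor(im,cv2.COLOR_BGR2HSV)
cv2.imwrite('pics/crop0.png',cv2.resize(im[210:400,90:400],None,fx=2.5,fy=2.5,interpolation=cv2.INTER_CUBIC))
K,d,R,t=cam('top'); o=(-R.T@t)[:2]
rng=dict(blue=[(105,125)],yellow=[(20,32)],green=[(50,75)],red=[(0,6),(174,180)])
for c,rs in rng.items():
    m=np.zeros(im.shape[:2],np.uint8)
    for a,b in rs: m|=cv2.inRange(hsv,(a,140,35),(b,255,255))
    m=cv2.morphologyEx(m,cv2.MORPH_OPEN,np.ones((3,3)))
    for k in cv2.findContours(m,cv2.RETR_EXTERNAL,cv2.CHAIN_APPROX_NONE)[0]:
        if cv2.contourArea(k)<400: continue
        u=k.reshape(-1,2).mean(0); pot=u[0]<320; z=.104 if pot else .074; r=.032 if pot else .042
        P=ray('top',k.reshape(-1,2),z)[:,:2]; q=P.mean(0)-o; q/=np.linalg.norm(q); n=np.array([-q[1],q[0]])
        a=(P-o)@q; b=(P-o)@n
        C=o+q*(a.max()+.0005-r)+n*(b.max()+b.min())/2
        print(c,'pot' if pot else 'saucer',u.round(),C.round(4),'widths',np.ptp(a).round(4),np.ptp(b).round(4))
E
```

```text
blue saucer [516. 301.] [ 0.4806 -0.3758] widths 0.0796 0.0807
blue pot [131. 261.] [0.5425 0.3514] widths 0.0678 0.0621
yellow pot [307. 357.] [0.3639 0.0206] widths 0.08 0.0775
yellow saucer [423. 301.] [ 0.4766 -0.1987] widths 0.0823 0.083
yellow pot [275. 267.] [0.535 0.082] widths 0.0626 0.0638
green saucer [469. 301.] [ 0.4755 -0.2865] widths 0.0794 0.0736
red saucer [375. 301.] [ 0.4748 -0.1087] widths 0.0824 0.081
red pot [222. 267.] [0.5346 0.1797] widths 0.0648 0.0617
```

View pics/crop0.png

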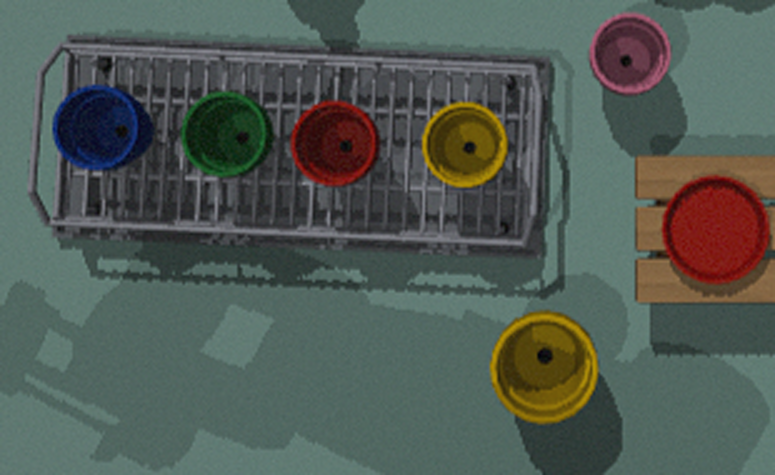

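The close crop confirms it: the yellow rack pot is collar-sized like its neighbours (64 mm), and the worktop one is about 80 mm across. First move: turn the jaws across the row.

Call:
arm_command(
  targets=[
    [[0, 0, 0], 1, -1],
    [[0, 0, 0], 1, -1],
    [[0, 0, 0], 1, -1],
    [[0, 0, 0], 1, -1],
    [[0, 0, 0], 1, -1],
    [[0, 0, 0], 1, -1],
    [[0, 0, 0], 1, -1],
    [[0, 0, 0], 1, -1],
    [[0, 0, 0], 1, -1],
    [[0, 0, 0], 1, -1],
    [[0, 0, 0], 1, -1],
    [[0, 0, 0], 1, -1],
    [[0, 0, 0], 1, -1],
  ],
  newtons=12,
)

```text
time_s: 1.72
tool_pos: [0.2366, 0.4932, 0.2138]
eef_rot: [2.273, 2.165, -0.016]
contact_force: [0.4, 0.6, -1.0]
grip_width: 0.0929
```

```bash
cat >> h.py <<'E'
def go(target,yaw=90.):
    "how far to the target: in tool axes, units of 4 cm; yaw in units of 5 deg"
    s=ctrl.get_state(); R=cv2.Rodrigues(np.array(s['eef_rot'],float))[0]
    dv=R.T@(np.array(target)-s['tool_pos'])/.04
    y=np.degrees(np.arctan2(R[1,0],R[0,0])); dy=(y-yaw+180)%360-180
    print('t',round(s['time_s'],2),'pos',s['tool_pos'].round(4),'grip',round(s['grip_width'],4),'F',s['contact_force'].round(1)); print(' shift',dv.round(2),'yaw',round(dy/5,2),'tilt',R[2,:2].round(3))
E
python3 -c "
from h import *
go([.535,.082,.20])"
```

```text
t 1.73 pos [0.2366 0.4932 0.2138] grip 0.0929 F [ 0.4  0.6 -1. ]
 shift [-9.9   7.95  0.4 ] yaw -0.56 tilt [-0.009 -0.005]
```

Call:
arm_command(
  targets=[
    [[-1, 0.8, -0.1], -0.56, -1],
    [[-1, 0.8, -0.1], 0, -1],
    [[-1, 0.8, 0], 0, -1],
    [[-1, 0.8, 0], 0, -1],
    [[-1, 0.8, 0], 0, -1],
    [[-1, 0.8, 0], 0, -1],
    [[-1, 0.8, 0], 0, -1],
    [[-1, 0.8, 0], 0, -1],
    [[-1, 0.8, 0], 0, -1],
    [[-0.9, 0.75, 0], 0, -1],
    [[0, 0, 0], 0, -1],
    [[0, 0, 0], 0, -1],
  ],
)

```text
time_s: 3.22
tool_pos: [0.5606, 0.0826, 0.2209]
eef_rot: [2.219, 2.223, -0.023]
contact_force: [-0.2, 0.3, -0.4]
grip_width: 0.0932
```

```bash
python3 -c "
from h import *
go([.535,.082,.20])
s,_=snap('wrist','w1'); import pickle; pickle.dump(s,open('w1.pkl','wb'))"
```

```text
t 3.23 pos [0.5606 0.0826 0.2209] grip 0.0932 F [-0.2  0.3 -0.4]
 shift [-0.01 -0.63  0.53] yaw 0.02 tilt [-0.011 -0.01 ]
```

View pics/w1.png

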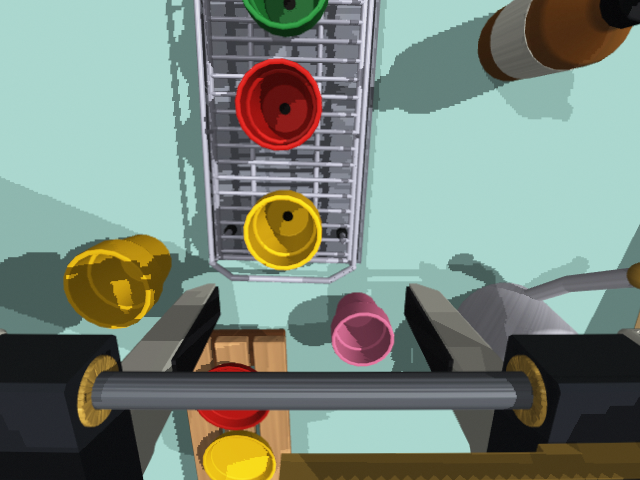

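The wrist view shows yellow at (283,230), red (279,104) and green (285,10) on the rack, with the large yellow pot (112,285) and the pink one (362,335) off it. The yellow and red rims can be measured here.

```bash
cat >> h.py <<'E'
rng=dict(blue=[(105,128)],yellow=[(20,33)],green=[(50,78)],red=[(0,6),(174,180)])
def rims(cname,im,s,c,z,r,minA=1500,box=(0,640,0,480)):
    hsv=cv2.cvtColor(im,cv2.COLOR_RGB2HSV); K,d,R,t=cam(cname,s); o=(-R.T@t)[:2]
    m=np.zeros(im.shape[:2],np.uint8)
    for a,b in rng[c]: m|=cv2.inRange(hsv,(a,140,35),(b,255,255))
    m=cv2.morphologyEx(m,cv2.MORPH_CLOSE,np.ones((5,5))); M=np.zeros_like(m); x0,x1,y0,y1=box; M[y0:y1,x0:x1]=m[y0:y1,x0:x1]
    for k in cv2.findContours(M,cv2.RETR_EXTERNAL,cv2.CHAIN_APPROX_NONE)[0]:
        if cv2.contourArea(k)<minA: continue
        P=ray(cname,k.reshape(-1,2),z,s)[:,:2]; q=P.mean(0)-o; q/=np.linalg.norm(q); n=np.array([-q[1],q[0]])
        a=(P-o)@q; b=(P-o)@n
        print(c,k.reshape(-1,2).mean(0).round(),(o+q*(a.max()-r)+n*(b.max()+b.min())/2).round(4),'widths',np.ptp(a).round(4),np.ptp(b).round(4))
E
python3 - <<'E'
from h import *; import pickle
s=pickle.load(open('w1.pkl','rb')); im=cv2.imread('pics/w1.png')[:,:,::-1].copy()
for c in('yellow','red'): rims('wrist',im,s,c,.104,.032,box=(200,380,0,300))
im=cv2.imread('pics/top0.png')[:,:,::-1].copy()
rims('top',im,None,'green',.104,.032,400,(0,310,0,480))
go([.535,.082,.2])
E
```

```text
yellow [283. 230.] [0.5356 0.0817] widths 0.0676 0.0636
red [278. 104.] [0.5351 0.1783] widths 0.0629 0.0636
green [180. 263.] [0.5394 0.2599] widths 0.0648 0.0616
t 3.27 pos [0.5605 0.0827 0.2209] grip 0.0931 F [-1.1  0.1  0.4]
 shift [-0.01 -0.63  0.53] yaw 0.02 tilt [-0.011 -0.01 ]
```

Both cameras agree to about 1 mm. Descending on yellow.

Call:
arm_command(
  targets=[
    [[0, -0.63, 0], 0, -1],
    [[0, 0, 0.9], 0, -1],
    [[0, 0, 0.9], 0, -1],
    [[0, 0, 0.9], 0, -1],
    [[0, 0, 0.5], 0, -1],
    [[0, 0, 0], 0, -1],
  ],
)

```text
time_s: 4.03
tool_pos: [0.5303, 0.0874, 0.0913]
eef_rot: [2.209, 2.232, -0.02]
contact_force: [-0.0, 0.2, 0.6]
grip_width: 0.0932
```

```bash
python3 -c "
from h import *
go([.535,.082,.074])"
```

```text
t 4.03 pos [0.5303 0.0874 0.0913] grip 0.0932 F [-0.   0.2  0.6]
 shift [-0.13  0.12  0.43] yaw 0.12 tilt [-0.01  -0.008]
```

Call:
arm_command(
  targets=[
    [[-0.13, 0.12, 0.43], 0.12, -1],
    [[0, 0, 0], 0, -1],
    [[0, 0, 0], 0, 1],
    [[0, 0, 0], 0, 1],
    [[0, 0, 0], 0, 1],
    [[0, 0, 0], 0, 1],
    [[0, 0, 0], 0, 1],
    [[0, 0, 0], 0, 1],
  ],
)

```text
time_s: 5.03
tool_pos: [0.5364, 0.0827, 0.0759]
eef_rot: [2.218, 2.219, -0.015]
contact_force: [0.4, 0.5, -1.0]
grip_width: 0.0643
```

```bash
python3 -c "
from h import *
go([.535,.082,.2])"
```

```text
t 5.03 pos [0.5364 0.0827 0.0759] grip 0.0643 F [ 0.4  0.5 -1. ]
 shift [-0.05 -0.05 -3.1 ] yaw 0.0 tilt [-0.01  -0.004]
```

Call:
arm_command(
  targets=[
    [[0, 0, -0.5], 0, 1],
    [[0, 0, -0.9], 0, 1],
    [[0, 0, -0.9], 0, 1],
    [[0, 0, -0.8], 0, 1],
    [[-0.5, -0.1, 0], 0, 1],
    [[-0.9, -0.2, 0], 0, 1],
    [[-1, -0.2, 0], 0, 1],
    [[-1, -0.2, 0], 0, 1],
    [[-1, -0.2, 0], 0, 1],
    [[-1, -0.2, 0], 0, 1],
    [[-0.9, -0.2, 0], 0, 1],
    [[-0.6, -0.2, 0], 0, 1],
    [[0, 0, 0], 0, 1],
    [[0, 0, 0], 0, 1],
  ],
)

```text
time_s: 6.78
tool_pos: [0.464, -0.2057, 0.1926]
eef_rot: [-2.214, -2.21, 0.033]
contact_force: [0.1, 0.8, -2.4]
grip_width: 0.0643
```

```bash
python3 -c "
from h import *
go([.4766,-.1987,.105])
s,im=snap('top','top1')
for c in rng: rims('top',im,s,c,.074,.042,400,(320,640,200,400))
cv2.imwrite('pics/t1.png',im[180:420,80:560,::-1])"
```

```text
t 6.78 pos [ 0.464  -0.2057  0.1926] grip 0.0643 F [ 0.1  0.8 -2.4]
 shift [0.19 0.37 2.18] yaw -0.02 tilt [-0.006 -0.024]
yellow [421. 302.] [ 0.4777 -0.1852] widths 0.07 0.084
red [376. 302.] [ 0.4747 -0.1082] widths 0.0824 0.0818
```

View pics/t1.png

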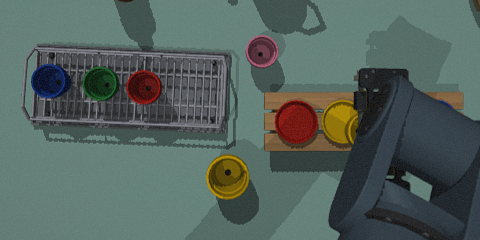

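The crop shows the yellow pot carried over the stand near its saucer, with the other three and both lookalikes undisturbed. Lowering.

Call:
arm_command(
  targets=[
    [[0.19, 0.37, 0], 0, 1],
    [[0, 0, 0], 0, 1],
    [[0, 0, 0.8], 0, 1],
    [[0, 0, 0.8], 0, 1],
    [[0, 0, 0.3], 0, 1],
    [[0, 0, 0], 0, 1],
  ],
)

```text
time_s: 7.58
tool_pos: [0.4804, -0.1952, 0.1149]
eef_rot: [-2.209, -2.218, 0.032]
contact_force: [0.7, -0.6, -1.5]
grip_width: 0.0645
```

```bash
python3 -c "
from h import *
go([.4766,-.1987,.101])"
```

```text
t 7.58 pos [ 0.4804 -0.1952  0.1149] grip 0.0645 F [ 0.7 -0.6 -1.5]
 shift [-0.08 -0.09  0.35] yaw 0.05 tilt [-0.006 -0.022]
```

Call:
arm_command(
  targets=[
    [[-0.08, -0.09, 0.15], 0, 1],
    [[0, 0, 0.1], 0, 1],
    [[0, 0, 0.07], 0, 1],
    [[0, 0, 0.03], 0, 1],
    [[0, 0, 0], 0, 1],
  ],
)

```text
time_s: 8.2
tool_pos: [0.4776, -0.1994, 0.1027]
eef_rot: [-2.212, -2.221, 0.03]
contact_force: [-0.2, 0.0, -2.2]
grip_width: 0.0642
```

```bash
python3 -c "
from h import *
go([.4766,-.1987,.101])"
```

```text
t 8.2 pos [ 0.4776 -0.1994  0.1027] grip 0.0642 F [-0.2  0.  -2.2]
 shift [ 0.02 -0.02  0.04] yaw 0.05 tilt [-0.008 -0.019]
```

Call:
arm_command(
  targets=[
    [[0, 0, 0.03], 0, 1],
    [[0, 0, 0.03], 0, 1],
    [[0, 0, 0.03], 0, 1],
    [[0, 0, 0], 0, 1],
  ],
)

```text
time_s: 8.7
tool_pos: [0.4776, -0.1998, 0.1009]
eef_rot: [-2.212, -2.222, 0.031]
contact_force: [0.7, 0.0, -2.4]
grip_width: 0.0642
```

Call:
arm_command(
  targets=[
    [[0, 0, 0.04], 0, 1],
    [[0, 0, 0.03], 0, 1],
    [[0, 0, 0], 0, 1],
  ],
)

```text
time_s: 9.07
tool_pos: [0.4775, -0.2001, 0.1002]
eef_rot: [-2.212, -2.222, 0.031]
contact_force: [1.0, -0.7, -1.9]
grip_width: 0.0646
```

Call:
arm_command(
  targets=[
    [[0, 0, 0.06], 0, 1],
    [[0, 0, 0.06], 0, 1],
    [[0, 0, 0], 0, 1],
  ],
)

```text
time_s: 9.45
tool_pos: [0.4777, -0.2007, 0.0974]
eef_rot: [-2.213, -2.223, 0.032]
contact_force: [-0.3, -0.5, -1.9]
grip_width: 0.0644
```

```bash
python3 -c "
from h import *
go([.4766,-.1987,.101])
s,im=snap('wrist','w2'); s,im=snap('side','s2'); cv2.imwrite('pics/s2c.png',cv2.resize(im[80:300,280:500,::-1],None,fx=2.5,fy=2.5))"
```

```text
t 9.45 pos [ 0.4777 -0.2007  0.0974] grip 0.0644 F [-0.3 -0.5 -1.9]
 shift [ 0.05 -0.03 -0.09] yaw 0.05 tilt [-0.011 -0.018]
```

View pics/s2c.png

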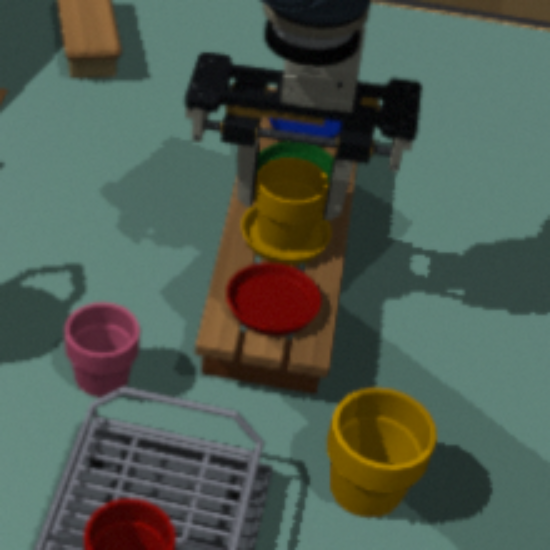

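The crop shows the yellow pot in its saucer, central, foot at or just above the floor. Continuing down in small steps.

Call:
arm_command(
  targets=[
    [[0, 0, 0.06], 0, 1],
    [[0, 0, 0], 0, 1],
  ],
)

```text
time_s: 9.8
tool_pos: [0.4777, -0.2009, 0.0957]
eef_rot: [-2.213, -2.223, 0.032]
contact_force: [0.1, -0.3, -2.5]
grip_width: 0.0642
```

Call:
arm_command(
  targets=[
    [[0, 0, 0.06], 0, 1],
    [[0, 0, 0], 0, 1],
  ],
)

```text
time_s: 10.05
tool_pos: [0.4778, -0.2012, 0.0941]
eef_rot: [-2.214, -2.224, 0.033]
contact_force: [-0.2, -0.2, -1.1]
grip_width: 0.0642
```

Call:
arm_command(
  targets=[
    [[0, 0, 0.05], 0, 1],
    [[0, 0, 0], 0, 1],
  ],
)

```text
time_s: 10.3
tool_pos: [0.4778, -0.2015, 0.0929]
eef_rot: [-2.214, -2.224, 0.033]
contact_force: [-0.1, -0.8, -0.8]
grip_width: 0.0643
```

```bash
python3 -c "
from h import *
go([.4766,-.1987,.101])
s,im=snap('side','s3')
a=cv2.imread('pics/s2.png')[130:200,370:425]; b=im[130:200,370:425,::-1]
cv2.imwrite('pics/s3c.png',cv2.resize(np.hstack([a,b]),None,fx=6,fy=6,interpolation=cv2.INTER_CUBIC))"
```

```text
t 10.3 pos [ 0.4778 -0.2015  0.0929] grip 0.0643 F [-0.1 -0.8 -0.8]
 shift [ 0.07 -0.03 -0.2 ] yaw 0.05 tilt [-0.013 -0.017]
```

View pics/s3c.png

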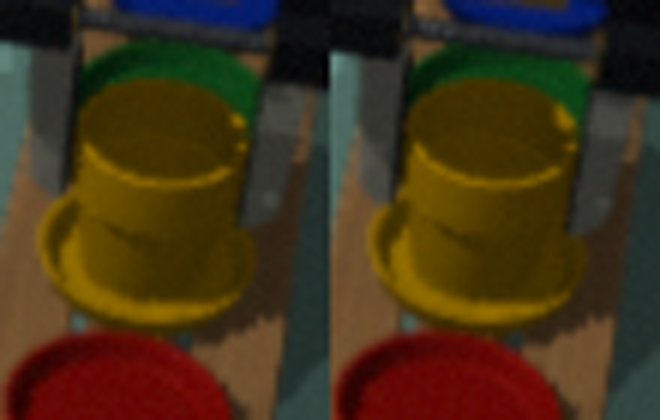

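Call:
arm_command(
  targets=[
    [[0, 0, 0.05], 0, 1],
    [[0, 0, 0], 0, 1],
  ],
)

```text
time_s: 10.6
tool_pos: [0.4778, -0.2017, 0.0915]
eef_rot: [-2.214, -2.224, 0.034]
contact_force: [-0.2, 0.3, 0.2]
grip_width: 0.0645
```

Call:
arm_command(
  targets=[
    [[0, 0, 0.05], 0, 1],
    [[0, 0, 0], 0, 1],
  ],
)

```text
time_s: 10.85
tool_pos: [0.4778, -0.2019, 0.0903]
eef_rot: [-2.214, -2.225, 0.034]
contact_force: [-0.5, 0.5, 1.4]
grip_width: 0.064
```

Contact: the load has moved from −2 N to +1.4 N. Releasing and rising.

Call:
arm_command(
  targets=[
    [[0, 0, 0], 0, 0.3],
    [[0, 0, 0], 0, 0.1],
    [[0, 0, 0], 0, -1],
    [[0, 0, 0], 0, -1],
    [[0, 0, 0], 0, -1],
    [[0, 0, -0.5], 0, -1],
    [[0, 0, -0.9], 0, -1],
    [[0, 0, -0.9], 0, -1],
    [[0, 0, -0.6], 0, -1],
  ],
)

```text
time_s: 11.98
tool_pos: [0.4792, -0.1997, 0.2066]
eef_rot: [-2.211, -2.221, 0.035]
contact_force: [-0.8, -1.0, -0.1]
grip_width: 0.0927
```

```bash
python3 -c "
from h import *
go([.535,.178,.2])
s,im=snap('side','s4')
cv2.imwrite('pics/s4c.png',cv2.resize(im[120:300,300:460,::-1],None,fx=3,fy=3,interpolation=cv2.INTER_CUBIC))"
```

```text
t 11.97 pos [ 0.4792 -0.1997  0.2066] grip 0.0927 F [-0.8 -1.  -0.1]
 shift [9.44 1.44 0.03] yaw 0.05 tilt [-0.011 -0.021]
```

View pics/s4c.png

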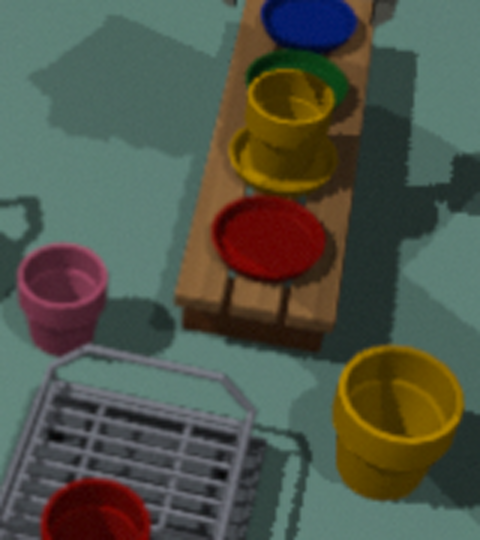

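Yellow stands upright in its saucer at crop (290,115), clear of the rim. Now red.

Call:
arm_command(
  targets=[
    [[0.5, 0.1, 0], 0, -1],
    [[1, 0.14, 0], 0, -1],
    [[1, 0.14, 0], 0, -1],
    [[1, 0.14, 0], 0, -1],
    [[1, 0.14, 0], 0, -1],
    [[1, 0.14, 0], 0, -1],
    [[1, 0.14, 0], 0, -1],
    [[1, 0.14, 0], 0, -1],
    [[1, 0.14, 0], 0, -1],
    [[0.6, 0.1, 0], 0, -1],
    [[0, 0, 0], 0, -1],
    [[0, 0, 0], 0, -1],
  ],
  newtons=25,
)

```text
time_s: 13.52
tool_pos: [0.5319, 0.1747, 0.1969]
eef_rot: [-2.214, -2.222, 0.038]
contact_force: [0.2, -0.1, 0.4]
grip_width: 0.0927
```

```bash
python3 -c "
from h import *
go([.535,.1783,.074])"
```

```text
t 13.53 pos [0.5319 0.1747 0.1969] grip 0.0927 F [ 0.2 -0.1  0.4]
 shift [0.13 0.14 3.07] yaw 0.04 tilt [-0.014 -0.02 ]
```

Call:
arm_command(
  targets=[
    [[0.13, 0.14, 0.4], 0, -1],
    [[0, 0, 0.9], 0, -1],
    [[0, 0, 0.9], 0, -1],
    [[0, 0, 0.6], 0, -1],
    [[0, 0, 0], 0, -1],
  ],
)

```text
time_s: 14.15
tool_pos: [0.5356, 0.1752, 0.0777]
eef_rot: [-2.219, -2.216, 0.04]
contact_force: [-0.8, 0.1, -0.3]
grip_width: 0.0928
```

```bash
python3 -c "
from h import *
go([.535,.1783,.074])"
```

```text
t 14.15 pos [0.5356 0.1752 0.0777] grip 0.0928 F [-0.8  0.1 -0.3]
 shift [ 0.08 -0.01  0.09] yaw -0.01 tilt [-0.014 -0.021]
```

Call:
arm_command(
  targets=[
    [[0.08, 0, 0.09], 0, -1],
    [[0, 0, 0], 0, 1],
    [[0, 0, 0], 0, 1],
    [[0, 0, 0], 0, 1],
    [[0, 0, 0], 0, 1],
    [[0, 0, 0], 0, 1],
    [[0, 0, 0], 0, 1],
  ],
  newtons=25,
)

```text
time_s: 15.02
tool_pos: [0.537, 0.1786, 0.0763]
eef_rot: [-2.221, -2.217, 0.034]
contact_force: [1.2, -0.3, -0.3]
grip_width: 0.0635
```

Call:
arm_command(
  targets=[
    [[0, 0, -0.3], 0, 1],
    [[0, 0, -0.7], 0, 1],
    [[0, 0, -0.9], 0, 1],
    [[0, 0, -0.8], 0, 1],
    [[0, 0, -0.3], 0, 1],
    [[0, 0, 0], 0, 1],
  ],
)

```text
time_s: 15.78
tool_pos: [0.5389, 0.1802, 0.2022]
eef_rot: [-2.221, -2.217, 0.034]
contact_force: [0.3, 0.3, -1.1]
grip_width: 0.0637
```

```bash
python3 -c "
from h import *
go([.476,-.1085,.2])"
```

```text
t 15.78 pos [0.5389 0.1802 0.2022] grip 0.0637 F [ 0.3  0.3 -1.1]
 shift [-7.22 -1.56  0.18] yaw -0.02 tilt [-0.013 -0.017]
```

Call:
arm_command(
  targets=[
    [[-0.5, -0.1, 0], 0, 1],
    [[-0.9, -0.17, 0], 0, 1],
    [[-1, -0.17, 0], 0, 1],
    [[-1, -0.17, 0], 0, 1],
    [[-1, -0.17, 0], 0, 1],
    [[-1, -0.17, 0], 0, 1],
    [[-0.9, -0.17, 0], 0, 1],
    [[-0.6, -0.17, 0], 0, 1],
    [[0, 0, 0], 0, 1],
    [[0, 0, 0], 0, 1],
  ],
)

```text
time_s: 17.02
tool_pos: [0.4757, -0.1101, 0.1964]
eef_rot: [-2.214, -2.205, 0.054]
contact_force: [0.2, 1.1, -1.0]
grip_width: 0.0633
```

```bash
python3 -c "
from h import *
go([.476,-.1085,.105])"
```

```text
t 17.02 pos [ 0.4757 -0.1101  0.1964] grip 0.0633 F [ 0.2  1.1 -1. ]
 shift [0.07 0.09 2.28] yaw -0.04 tilt [-0.013 -0.036]
```

Call:
arm_command(
  targets=[
    [[0.05, 0, 0.5], 0, 1],
    [[0, 0, 0.8], 0, 1],
    [[0, 0, 0.6], 0, 1],
    [[0, 0, 0.15], 0, 1],
    [[0, 0, 0], 0, 1],
    [[0, 0, 0], 0, 1],
  ],
)

```text
time_s: 17.77
tool_pos: [0.4735, -0.1056, 0.1126]
eef_rot: [-2.209, -2.211, 0.053]
contact_force: [0.2, 0.1, -1.2]
grip_width: 0.0637
```

```bash
python3 -c "
from h import *
go([.476,-.1085,.1])"
```

```text
t 17.77 pos [ 0.4735 -0.1056  0.1126] grip 0.0637 F [ 0.2  0.1 -1.2]
 shift [-0.07  0.07  0.31] yaw 0.01 tilt [-0.013 -0.035]
```

Call:
arm_command(
  targets=[
    [[-0.07, 0.07, 0.15], 0, 1],
    [[0, 0, 0.1], 0, 1],
    [[0, 0, 0.05], 0, 1],
    [[0, 0, 0], 0, 1],
  ],
)

```text
time_s: 18.27
tool_pos: [0.4768, -0.109, 0.1016]
eef_rot: [-2.211, -2.212, 0.051]
contact_force: [-0.8, 0.6, 2.8]
grip_width: 0.0635
```

Call:
arm_command(
  targets=[
    [[0, 0, 0.05], 0, 1],
    [[0, 0, 0.05], 0, 1],
    [[0, 0, 0], 0, 1],
  ],
)

```text
time_s: 18.65
tool_pos: [0.4769, -0.1096, 0.1013]
eef_rot: [-2.212, -2.213, 0.051]
contact_force: [0.1, -0.8, -1.7]
grip_width: 0.0634
```

Call:
arm_command(
  targets=[
    [[0, 0, 0.05], 0, 1],
    [[0, 0, 0], 0, 1],
  ],
)

```text
time_s: 18.9
tool_pos: [0.477, -0.1099, 0.1009]
eef_rot: [-2.213, -2.213, 0.051]
contact_force: [0.4, -0.9, -1.4]
grip_width: 0.0637
```

Call:
arm_command(
  targets=[
    [[0, 0, 0.07], 0, 1],
    [[0, 0, 0.05], 0, 1],
    [[0, 0, 0.05], 0, 1],
  ],
)

```text
time_s: 19.27
tool_pos: [0.4772, -0.1105, 0.0995]
eef_rot: [-2.214, -2.214, 0.051]
contact_force: [-12.3, 4.9, 36.7]
grip_width: 0.0635
```

Call:
arm_command(
  targets=[
    [[0, 0, 0.07], 0, 1],
    [[0, 0, 0.05], 0, 1],
  ],
)

```text
time_s: 19.52
tool_pos: [0.4774, -0.111, 0.0987]
eef_rot: [-2.216, -2.214, 0.051]
contact_force: [-12.8, 3.7, 34.2]
grip_width: 0.063
```

Firm contact, so backing off slightly before opening.

Call:
arm_command(
  targets=[
    [[0, 0, -0.03], 0, 1],
    [[0, 0, 0], 0, 1],
  ],
)

```text
time_s: 19.77
tool_pos: [0.4771, -0.1109, 0.0997]
eef_rot: [-2.216, -2.214, 0.052]
contact_force: [-0.7, -0.3, -1.2]
grip_width: 0.0631
```

Call:
arm_command(
  targets=[
    [[0, 0, 0.03], 0, 0.3],
    [[0, 0, 0], 0, 0.1],
    [[0, 0, 0], 0, -1],
    [[0, 0, 0], 0, -1],
    [[0, 0, 0], 0, -1],
    [[0, 0, -0.5], 0, -1],
    [[0, 0, -0.9], 0, -1],
    [[0, 0, -0.9], 0, -1],
    [[0, 0, -0.4], 0, -1],
    [[0, 0, 0], 0, -1],
  ],
)

```text
time_s: 21.02
tool_pos: [0.4806, -0.109, 0.2084]
eef_rot: [-2.215, -2.213, 0.052]
contact_force: [-0.5, -0.1, 0.6]
grip_width: 0.0931
```

```bash
python3 -c "
from h import *
go([.5385,.26,.2])
s,im=snap('side','s5')
cv2.imwrite('pics/s5c.png',cv2.resize(im[100:440,240:460,::-1],None,fx=1.7,fy=1.7,interpolation=cv2.INTER_CUBIC))"
```

```text
t 21.02 pos [ 0.4806 -0.109   0.2084] grip 0.0931 F [-0.5 -0.1  0.6]
 shift [9.23 1.44 0.02] yaw -0.01 tilt [-0.016 -0.031]
```

View pics/s5c.png

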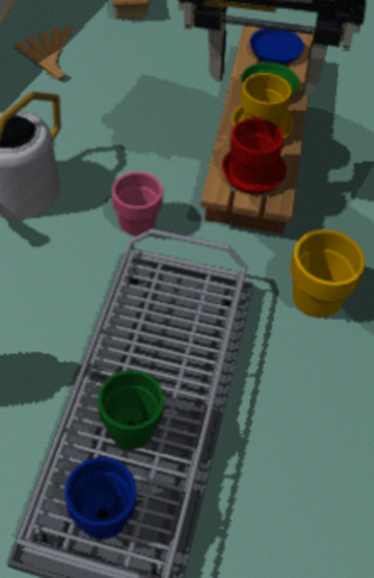

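Red and yellow both stand upright in their own saucers (crop (258,150) and (267,100)). Green and blue are still on the rack. Now green, with a wrist measurement on the way.

Call:
arm_command(
  targets=[
    [[0.5, 0.1, 0], 0, -1],
    [[1, 0.14, 0], 0, -1],
    [[1, 0.14, 0], 0, -1],
    [[1, 0.14, 0], 0, -1],
    [[1, 0.14, 0], 0, -1],
    [[1, 0.14, 0], 0, -1],
    [[1, 0.14, 0], 0, -1],
    [[1, 0.14, 0], 0, -1],
    [[1, 0.14, 0], 0, -1],
    [[0.4, 0.1, 0], 0, -1],
    [[0, 0, 0], 0, -1],
    [[0, 0, 0], 0, -1],
  ],
  newtons=25,
)

```text
time_s: 22.58
tool_pos: [0.5302, 0.2554, 0.1849]
eef_rot: [-2.209, -2.201, 0.078]
contact_force: [-0.2, 0.5, 1.1]
grip_width: 0.0929
```

```bash
python3 -c "
from h import *
s,im=snap('wrist','w5')
for c in('green','blue'): rims('wrist',im,s,c,.104,.032)
go([.539,.26,.074])"
```

```text
green [332. 236.] [0.5399 0.2609] widths 0.0665 0.0628
blue [339.  94.] [0.543  0.3543] widths 0.0632 0.0631
t 22.62 pos [0.5302 0.2553 0.185 ] grip 0.0932 F [ 0.   0.  -1.3]
 shift [0.17 0.36 2.76] yaw -0.04 tilt [-0.02  -0.051]
```

Tool tilt is creeping up to about 3°. I'll test whether a fast or slow move drifts it, so I can bring it back.

Call:
arm_command(
  targets=[
    [[0, 0, -0.5], 0, -1],
    [[0, 0, 0], 0, -1],
    [[0, -1, 0], 0, -1],
    [[0, -1, 0], 0, -1],
    [[0, -1, 0], 0, -1],
    [[0, -1, 0], 0, -1],
    [[0, 0, 0], 0, -1],
  ],
)

```text
time_s: 23.5
tool_pos: [0.3659, 0.251, 0.2101]
eef_rot: [-2.216, -2.193, 0.082]
contact_force: [0.3, 0.2, -0.2]
grip_width: 0.0931
```

```bash
python3 -c "
from h import *
go([.54,.261,.2])"
```

```text
t 23.5 pos [0.3659 0.251  0.2101] grip 0.0931 F [ 0.3  0.2 -0.2]
 shift [0.3  4.36 0.02] yaw -0.12 tilt [-0.021 -0.053]
```

Call:
arm_command(
  targets=[
    [[0, 0.4, 0], 0, -1],
    [[0, 0.4, 0], 0, -1],
    [[0, 0.4, 0], 0, -1],
    [[0, 0.4, 0], 0, -1],
    [[0, 0.4, 0], 0, -1],
    [[0, 0.4, 0], 0, -1],
    [[0, 0.4, 0], 0, -1],
    [[0, 0.4, 0], 0, -1],
    [[0, 0.4, 0], 0, -1],
    [[0, 0, 0], 0, -1],
  ],
)

```text
time_s: 24.75
tool_pos: [0.5252, 0.2467, 0.1985]
eef_rot: [-2.221, -2.187, 0.084]
contact_force: [-0.8, 0.1, 0.2]
grip_width: 0.0929
```

```bash
python3 -c "
from h import *
go([.54,.261,.2])"
```

```text
t 24.75 pos [0.5252 0.2467 0.1985] grip 0.0929 F [-0.8  0.1  0.2]
 shift [ 0.36  0.36 -0.06] yaw -0.17 tilt [-0.022 -0.054]
```

Call:
arm_command(
  targets=[
    [[0.36, 0.36, 0], -0.17, -1],
    [[0, 0, 0], 0, -1],
    [[0, 0, 0.7], 0, -1],
    [[0, 0, 0.7], 0, -1],
    [[0, 0, 0.7], 0, -1],
    [[0, 0, 0.4], 0, -1],
    [[0, 0, 0], 0, -1],
  ],
)

```text
time_s: 25.62
tool_pos: [0.5322, 0.257, 0.0952]
eef_rot: [-2.206, -2.202, 0.086]
contact_force: [-0.2, 0.6, 0.2]
grip_width: 0.0932
```

```bash
python3 -c "
from h import *
go([.54,.261,.076])"
```

```text
t 25.62 pos [0.5322 0.257  0.0952] grip 0.0932 F [-0.2  0.6  0.2]
 shift [0.11 0.22 0.47] yaw -0.01 tilt [-0.022 -0.056]
```

Call:
arm_command(
  targets=[
    [[0.11, 0.22, 0.47], 0, -1],
    [[0, 0, 0], 0, -1],
    [[0, 0, 0], 0, 1],
    [[0, 0, 0], 0, 1],
    [[0, 0, 0], 0, 1],
    [[0, 0, 0], 0, 1],
    [[0, 0, 0], 0, 1],
    [[0, 0, 0], 0, 1],
  ],
  newtons=20,
)

```text
time_s: 26.62
tool_pos: [0.5416, 0.2615, 0.081]
eef_rot: [-2.208, -2.204, 0.077]
contact_force: [0.6, -0.3, -0.5]
grip_width: 0.063
```

Call:
arm_command(
  targets=[
    [[0, 0, -0.3], 0, 1],
    [[0, 0, -0.7], 0, 1],
    [[0, 0, -0.8], 0, 1],
    [[0, 0, -0.8], 0, 1],
    [[0, 0, -0.5], 0, 1],
    [[0, 0, 0], 0, 1],
  ],
)

```text
time_s: 27.38
tool_pos: [0.5481, 0.2641, 0.2121]
eef_rot: [-2.208, -2.204, 0.075]
contact_force: [1.2, 0.2, -1.3]
grip_width: 0.0629
```

```bash
python3 -c "
from h import *
go([.477,-.2875,.2])"
```

```text
t 27.38 pos [0.5481 0.2641 0.2121] grip 0.0629 F [ 1.2  0.2 -1.3]
 shift [-13.78  -1.73   0.66] yaw -0.02 tilt [-0.019 -0.049]
```

Call:
arm_command(
  targets=[
    [[-0.3, 0, 0], 0, 1],
    [[-0.6, -0.06, 0], 0, 1],
    [[-0.6, -0.06, 0], 0, 1],
    [[-0.6, -0.06, 0], 0, 1],
    [[-0.6, -0.06, 0], 0, 1],
    [[-0.6, -0.06, 0], 0, 1],
    [[-0.6, -0.06, 0], 0, 1],
    [[-0.6, -0.06, 0], 0, 1],
    [[-0.6, -0.06, 0], 0, 1],
    [[-0.6, -0.06, 0], 0, 1],
    [[-0.6, -0.06, 0], 0, 1],
    [[-0.6, -0.06, 0], 0, 1],
  ],
)

```text
time_s: 28.88
tool_pos: [0.5099, -0.0354, 0.2109]
eef_rot: [-2.207, -2.192, 0.098]
contact_force: [0.2, 0.8, -2.1]
grip_width: 0.0628
```

```bash
python3 -c "
from h import *
go([.477,-.2875,.2])"
```

```text
t 28.88 pos [ 0.5099 -0.0354  0.2109] grip 0.0628 F [ 0.2  0.8 -2.1]
 shift [-6.3  -0.76  0.47] yaw -0.07 tilt [-0.023 -0.065]
```

Call:
arm_command(
  targets=[
    [[-0.6, -0.05, 0], 0, 1],
    [[-0.6, -0.05, 0], 0, 1],
    [[-0.6, -0.05, 0], 0, 1],
    [[-0.6, -0.05, 0], 0, 1],
    [[-0.6, -0.05, 0], 0, 1],
    [[-0.6, -0.05, 0], 0, 1],
    [[-0.6, -0.05, 0], 0, 1],
    [[-0.6, -0.05, 0], 0, 1],
    [[-0.6, -0.05, 0], 0, 1],
    [[-0.4, 0, 0], 0, 1],
    [[0, 0, 0], 0, 1],
    [[0, 0, 0], 0, 1],
  ],
)

```text
time_s: 30.38
tool_pos: [0.4725, -0.2845, 0.21]
eef_rot: [-2.207, -2.17, 0.108]
contact_force: [-0.1, 0.6, -2.3]
grip_width: 0.0629
```

```bash
python3 -c "
from h import *
go([.475,-.2875,.112])
print(ctrl.get_state()['qpos'].round(3))"
```

```text
t 30.38 pos [ 0.4725 -0.2845  0.21  ] grip 0.0629 F [-0.1  0.6 -2.3]
 shift [-0.03  0.26  2.44] yaw -0.19 tilt [-0.018 -0.081]
[-0.596  0.394  1.613 -0.064  1.193 -0.554]
```

Call:
arm_command(
  targets=[
    [[0, 0.26, 0.5], -0.19, 1],
    [[0, 0, 0.8], 0, 1],
    [[0, 0, 0.7], 0, 1],
    [[0, 0, 0.2], 0, 1],
    [[0, 0, 0], 0, 1],
    [[0, 0, 0], 0, 1],
  ],
)

```text
time_s: 31.12
tool_pos: [0.478, -0.2829, 0.1157]
eef_rot: [-2.179, -2.195, 0.106]
contact_force: [0.1, -0.7, -1.1]
grip_width: 0.0625
```

```bash
python3 -c "
from h import *
go([.479,-.2875,.109])"
```

```text
t 31.12 pos [ 0.478  -0.2829  0.1157] grip 0.0625 F [ 0.1 -0.7 -1.1]
 shift [-0.11  0.04  0.17] yaw 0.09 tilt [-0.016 -0.081]
```

Call:
arm_command(
  targets=[
    [[-0.11, 0.04, 0.1], 0, 1],
    [[0, 0, 0.05], 0, 1],
    [[0, 0, 0], 0, 1],
  ],
)

```text
time_s: 31.5
tool_pos: [0.48, -0.2882, 0.1108]
eef_rot: [-2.181, -2.197, 0.106]
contact_force: [-1.0, -0.3, -0.4]
grip_width: 0.0629
```

Call:
arm_command(
  targets=[
    [[0, 0, 0.05], 0, 1],
    [[0, 0, 0], 0, 1],
  ],
)

```text
time_s: 31.75
tool_pos: [0.4799, -0.2883, 0.1089]
eef_rot: [-2.182, -2.197, 0.106]
contact_force: [-0.1, -0.1, -2.8]
grip_width: 0.0628
```

Call:
arm_command(
  targets=[
    [[0, 0, 0.05], 0, 1],
    [[0, 0, 0], 0, 1],
  ],
)

```text
time_s: 32.0
tool_pos: [0.4799, -0.2884, 0.1069]
eef_rot: [-2.182, -2.198, 0.106]
contact_force: [0.2, -0.4, -1.7]
grip_width: 0.0632
```

Call:
arm_command(
  targets=[
    [[0, 0, 0.03], 0, 1],
    [[0, 0, 0], 0, 1],
  ],
)

```text
time_s: 32.25
tool_pos: [0.4799, -0.2887, 0.1069]
eef_rot: [-2.183, -2.198, 0.106]
contact_force: [-0.6, -0.1, -0.0]
grip_width: 0.0626
```

Call:
arm_command(
  targets=[
    [[0, 0, 0.03], 0, 1],
    [[0, 0, 0], 0, 1],
  ],
)

```text
time_s: 32.5
tool_pos: [0.48, -0.2889, 0.1068]
eef_rot: [-2.183, -2.199, 0.106]
contact_force: [1.0, -0.3, -0.6]
grip_width: 0.0627
```

Call:
arm_command(
  targets=[
    [[0, 0, 0.03], 0, 1],
    [[0, 0, 0], 0, 1],
  ],
)

```text
time_s: 32.75
tool_pos: [0.48, -0.2892, 0.1068]
eef_rot: [-2.184, -2.2, 0.106]
contact_force: [0.5, 1.1, 0.9]
grip_width: 0.0628
```

Call:
arm_command(
  targets=[
    [[0, 0, 0.04], 0, 1],
    [[0, 0, 0], 0, 1],
  ],
)

```text
time_s: 33.0
tool_pos: [0.4801, -0.2894, 0.1068]
eef_rot: [-2.184, -2.2, 0.107]
contact_force: [0.2, 0.1, -0.9]
grip_width: 0.0631
```

Call:
arm_command(
  targets=[
    [[0, 0, 0.04], 0, 1],
    [[0, 0, 0], 0, 1],
  ],
)

```text
time_s: 33.25
tool_pos: [0.4801, -0.2897, 0.1067]
eef_rot: [-2.184, -2.201, 0.107]
contact_force: [-1.4, 0.0, -0.5]
grip_width: 0.0626
```

The height no longer changes under commands (0.1068), so the pot is resting. Releasing gently.

Call:
arm_command(
  targets=[
    [[0, 0, 0], 0, 0.3],
    [[0, 0, 0], 0, 0.1],
    [[0, 0, 0], 0, -0.3],
    [[0, 0, 0], 0, -1],
    [[0, 0, 0], 0, -1],
    [[0, 0, -0.5], 0, -1],
    [[0, 0, -0.9], 0, -1],
    [[0, 0, -0.9], 0, -1],
    [[0, 0, -0.5], 0, -1],
    [[0, 0, 0], 0, -1],
  ],
)

```text
time_s: 34.5
tool_pos: [0.4886, -0.2871, 0.219]
eef_rot: [-2.183, -2.199, 0.107]
contact_force: [-0.6, 0.1, -1.0]
grip_width: 0.0929
```

```bash
python3 -c "
from h import *
go([.543,.354,.22])
s,im=snap('side','s6')
cv2.imwrite('pics/s6c.png',cv2.resize(im[100:260,330:460,::-1],None,fx=3,fy=3,interpolation=cv2.INTER_CUBIC))"
```

```text
t 34.5 pos [ 0.4886 -0.2871  0.219 ] grip 0.0929 F [-0.6  0.1 -1. ]
 shift [16.01  1.46 -0.46] yaw 0.09 tilt [-0.02  -0.078]
```

View pics/s6c.png

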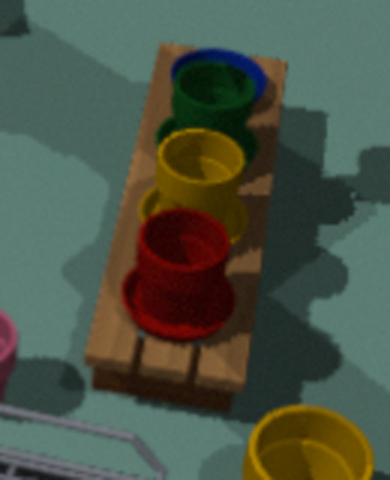

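All three stand upright in their own saucers: green (213,105), yellow (200,180) and red (185,265) in the crop. Last is blue.

Call:
arm_command(
  targets=[
    [[0.5, 0.05, 0], 0, -1],
    [[0.8, 0.07, 0], 0, -1],
    [[0.8, 0.07, 0], 0, -1],
    [[0.8, 0.07, 0], 0, -1],
    [[0.8, 0.07, 0], 0, -1],
    [[0.8, 0.07, 0], 0, -1],
    [[0.8, 0.07, 0], 0, -1],
    [[0.8, 0.07, 0], 0, -1],
    [[0.8, 0.07, 0], 0, -1],
    [[0.8, 0.07, 0], 0, -1],
    [[0.8, 0.07, 0], 0, -1],
    [[0.8, 0.07, 0], 0, -1],
    [[0.8, 0.07, 0], 0, -1],
    [[0.8, 0.07, 0], 0, -1],
    [[0.8, 0.07, 0], 0, -1],
    [[0.8, 0.07, 0], 0, -1],
  ],
)

```text
time_s: 36.55
tool_pos: [0.5126, 0.2442, 0.1878]
eef_rot: [-2.162, -2.182, 0.135]
contact_force: [0.4, 0.2, -0.1]
grip_width: 0.0929
```

```bash
python3 -c "
from h import *
go([.543,.353,.22])"
```

```text
t 36.55 pos [0.5126 0.2442 0.1878] grip 0.0929 F [ 0.4  0.2 -0.1]
 shift [ 2.7   0.69 -0.92] yaw 0.11 tilt [-0.014 -0.109]
```

Call:
arm_command(
  targets=[
    [[0.6, 0.2, -0.2], 0.11, -1],
    [[0.6, 0.2, -0.1], 0, -1],
    [[0.6, 0.15, 0], 0, -1],
    [[0.5, 0.1, 0], 0, -1],
    [[0, 0, 0], 0, -1],
    [[0, 0, 0], 0, -1],
  ],
)

```text
time_s: 37.3
tool_pos: [0.5315, 0.3441, 0.188]
eef_rot: [-2.165, -2.173, 0.153]
contact_force: [0.5, 0.5, 0.6]
grip_width: 0.0929
```

```bash
python3 -c "
from h import *
s,im=snap('wrist','w7'); rims('wrist',im,s,'blue',.104,.032)
go([.541,.353,.078])"
```

```text
blue [344. 226.] [0.5431 0.3555] widths 0.0663 0.063
t 37.35 pos [0.5315 0.344  0.1881] grip 0.0929 F [-0.5 -0.4  0.6]
 shift [0.28 0.57 2.7 ] yaw 0.06 tilt [-0.02 -0.12]
```

Call:
arm_command(
  targets=[
    [[0.3, 0.57, 0], 0.06, -1],
    [[0, 0, 0.5], 0, -1],
    [[0, 0, 0.7], 0, -1],
    [[0, 0, 0.7], 0, -1],
    [[0, 0, 0.4], 0, -1],
    [[0, 0, 0], 0, -1],
  ],
)

```text
time_s: 38.1
tool_pos: [0.5433, 0.3507, 0.0923]
eef_rot: [-2.176, -2.163, 0.152]
contact_force: [1.0, 0.7, 1.2]
grip_width: 0.0929
```

```bash
python3 -c "
from h import *
go([.541,.3545,.078])"
```

```text
t 38.1 pos [0.5433 0.3507 0.0923] grip 0.0929 F [1.  0.7 1.2]
 shift [ 0.1  -0.02  0.36] yaw -0.05 tilt [-0.021 -0.119]
```

Call:
arm_command(
  targets=[
    [[0.1, -0.02, 0.36], 0, -1],
    [[0, 0, 0], 0, -1],
    [[0, 0, 0], 0, 0.3],
    [[0, 0, 0], 0, 0.5],
    [[0, 0, 0], 0, 1],
    [[0, 0, 0], 0, 1],
    [[0, 0, 0], 0, 1],
    [[0, 0, 0], 0, 1],
  ],
  newtons=20,
)

```text
time_s: 39.1
tool_pos: [0.5422, 0.3553, 0.08]
eef_rot: [-2.177, -2.164, 0.146]
contact_force: [-0.6, -0.8, 0.7]
grip_width: 0.0648
```

```bash
python3 -c "
from h import *
go([.541,.3545,.2])"
```

```text
t 39.1 pos [0.5422 0.3553 0.08  ] grip 0.0648 F [-0.6 -0.8  0.7]
 shift [-0.08 -0.37 -2.97] yaw -0.06 tilt [-0.019 -0.115]
```

Call:
arm_command(
  targets=[
    [[0, 0, -0.2], 0, 1],
    [[0, 0, -0.4], 0, 1],
    [[0, 0, -0.6], 0, 1],
    [[0, -0.1, -0.8], 0, 1],
    [[0, -0.1, -0.8], 0, 1],
    [[0, -0.1, -0.5], 0, 1],
    [[0, 0, 0], 0, 1],
  ],
)

```text
time_s: 39.98
tool_pos: [0.5465, 0.3578, 0.2226]
eef_rot: [-2.178, -2.165, 0.141]
contact_force: [-0.6, -0.7, -2.8]
grip_width: 0.0652
```

```bash
python3 -c "
from h import *
go([.479,-.377,.22])
s,im=snap('wrist','w8'); cv2.imwrite('pics/w8c.png',im[200:480,100:540,::-1])"
```

```text
t 39.98 pos [0.5465 0.3578 0.2226] grip 0.0652 F [-0.6 -0.7 -2.8]
 shift [-18.38  -1.54   0.56] yaw -0.06 tilt [-0.018 -0.112]
```

View pics/w8c.png

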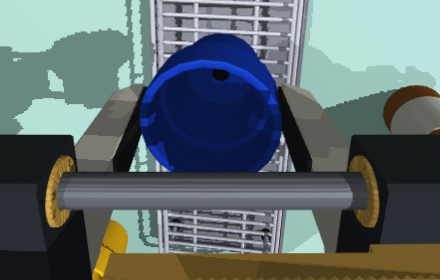

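The crop shows the blue pot held squarely by its collar, roughly upright. Carrying it over.

Call:
arm_command(
  targets=[
    [[-0.4, 0, 0], 0, 1],
    [[-0.7, -0.04, 0], 0, 1],
    [[-0.8, -0.06, 0], 0, 1],
    [[-0.8, -0.06, 0], 0, 1],
    [[-0.8, -0.06, 0], 0, 1],
    [[-0.8, -0.06, 0], 0, 1],
    [[-0.8, -0.06, 0], 0, 1],
    [[-0.8, -0.06, 0], 0, 1],
    [[-0.8, -0.06, 0], 0, 1],
    [[-0.8, -0.06, 0], 0, 1],
    [[-0.8, -0.06, 0], 0, 1],
    [[-0.8, -0.06, 0], 0, 1],
    [[-0.8, -0.06, 0], 0, 1],
    [[-0.8, -0.06, 0], 0, 1],
  ],
)

```text
time_s: 41.78
tool_pos: [0.502, -0.0948, 0.2222]
eef_rot: [-2.171, -2.152, 0.173]
contact_force: [1.0, -0.7, -1.3]
grip_width: 0.065
```

```bash
python3 -c "
from h import *
go([.479,-.377,.22])"
```

```text
t 41.77 pos [ 0.502  -0.0948  0.2222] grip 0.065 F [ 1.  -0.7 -1.3]
 shift [-7.06 -0.49  0.29] yaw -0.08 tilt [-0.024 -0.136]
```

Call:
arm_command(
  targets=[
    [[-0.8, -0.03, 0], 0, 1],
    [[-0.8, -0.03, 0], 0, 1],
    [[-0.8, -0.03, 0], 0, 1],
    [[-0.8, -0.03, 0], 0, 1],
    [[-0.8, -0.03, 0], 0, 1],
    [[-0.8, -0.03, 0], 0, 1],
    [[-0.7, -0.03, 0], 0, 1],
    [[-0.6, 0, 0], 0, 1],
    [[-0.3, 0, 0], 0, 1],
    [[0, 0, 0], 0, 1],
    [[0, 0, 0], 0, 1],
  ],
)

```text
time_s: 43.15
tool_pos: [0.48, -0.3633, 0.221]
eef_rot: [-2.165, -2.136, 0.178]
contact_force: [-0.4, 0.3, -2.4]
grip_width: 0.065
```

```bash
python3 -c "
from h import *
go([.479,-.377,.118])"
```

```text
t 43.15 pos [ 0.48   -0.3633  0.221 ] grip 0.065 F [-0.4  0.3 -2.4]
 shift [-0.3   0.37  2.56] yaw -0.14 tilt [-0.016 -0.149]
```

Call:
arm_command(
  targets=[
    [[-0.3, 0.37, 0], -0.14, 1],
    [[0, 0, 0.5], 0, 1],
    [[0, 0, 0.8], 0, 1],
    [[0, 0, 0.7], 0, 1],
    [[0, 0, 0.3], 0, 1],
    [[0, 0, 0], 0, 1],
    [[0, 0, 0], 0, 1],
  ],
)

```text
time_s: 44.02
tool_pos: [0.4837, -0.373, 0.1284]
eef_rot: [-2.147, -2.158, 0.176]
contact_force: [0.5, -0.2, -1.9]
grip_width: 0.0649
```

```bash
python3 -c "
from h import *
go([.479,-.377,.11])"
```

```text
t 44.02 pos [ 0.4837 -0.373   0.1284] grip 0.0649 F [ 0.5 -0.2 -1.9]
 shift [-0.09 -0.05  0.47] yaw 0.07 tilt [-0.016 -0.146]
```

Call:
arm_command(
  targets=[
    [[-0.09, -0.05, 0.2], 0, 1],
    [[0, 0, 0.15], 0, 1],
    [[0, 0, 0.05], 0, 1],
    [[0, 0, 0], 0, 1],
  ],
)

```text
time_s: 44.52
tool_pos: [0.4797, -0.3777, 0.1134]
eef_rot: [-2.149, -2.16, 0.176]
contact_force: [-0.7, -0.5, -1.5]
grip_width: 0.0652
```

```bash
python3 -c "
from h import *
go([.479,-.377,.106])
s,im=snap('side','s9')
cv2.imwrite('pics/s9c.png',cv2.resize(im[70:200,360:460,::-1],None,fx=4,fy=4,interpolation=cv2.INTER_CUBIC))"
```

```text
t 44.52 pos [ 0.4797 -0.3777  0.1134] grip 0.0652 F [-0.7 -0.5 -1.5]
 shift [0.02 0.01 0.19] yaw 0.07 tilt [-0.017 -0.144]
```

View pics/s9c.png

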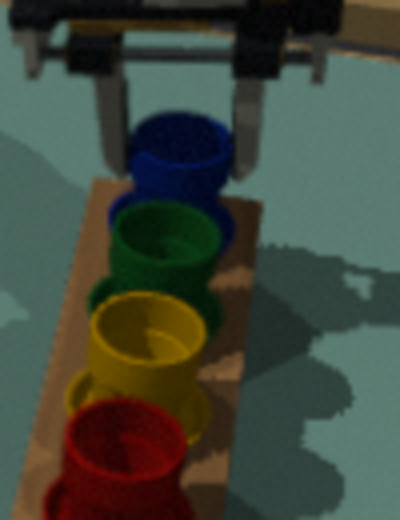

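The blue pot hangs centred over its saucer (180,215 in the crop), nearly down. The final millimetres follow.

Call:
arm_command(
  targets=[
    [[0, 0, 0.06], 0, 1],
    [[0, 0, 0.05], 0, 1],
    [[0, 0, 0], 0, 1],
  ],
)

```text
time_s: 44.95
tool_pos: [0.4793, -0.3778, 0.1091]
eef_rot: [-2.149, -2.16, 0.176]
contact_force: [-0.7, -0.5, -2.0]
grip_width: 0.0647
```

Call:
arm_command(
  targets=[
    [[0, 0, 0.05], 0, 1],
    [[0, 0, 0], 0, 1],
  ],
)

```text
time_s: 45.2
tool_pos: [0.479, -0.3778, 0.107]
eef_rot: [-2.149, -2.16, 0.176]
contact_force: [0.1, 0.6, -2.2]
grip_width: 0.065
```

Call:
arm_command(
  targets=[
    [[0, 0, 0.04], 0, 1],
    [[0, 0, 0], 0, 1],
  ],
)

```text
time_s: 45.45
tool_pos: [0.4789, -0.3781, 0.1059]
eef_rot: [-2.15, -2.161, 0.176]
contact_force: [-1.7, 0.3, 0.8]
grip_width: 0.0651
```

Call:
arm_command(
  targets=[
    [[0, 0, 0.04], 0, 1],
  ],
)

```text
time_s: 45.58
tool_pos: [0.4789, -0.3784, 0.1055]
eef_rot: [-2.151, -2.161, 0.176]
contact_force: [-5.4, 3.7, 18.0]
grip_width: 0.0652
```

Contact. Releasing; the first row holds, which relaxes the push.

Call:
arm_command(
  targets=[
    [[0, 0, 0], 0, 1],
    [[0, 0, 0], 0, 0.3],
    [[0, 0, 0], 0, 0.1],
    [[0, 0, 0], 0, -0.3],
    [[0, 0, 0], 0, -1],
    [[0, 0, 0], 0, -1],
    [[0, 0, -0.4], 0, -1],
    [[0, 0, -0.8], 0, -1],
    [[0, 0, -0.9], 0, -1],
    [[0, 0, -0.9], 0, -1],
    [[0, 0, -0.5], 0, -1],
    [[0, 0, 0], 0, -1],
  ],
)

```text
time_s: 47.08
tool_pos: [0.5005, -0.3755, 0.2542]
eef_rot: [-2.154, -2.165, 0.175]
contact_force: [0.0, 0.6, -0.5]
grip_width: 0.093
```

Call:
arm_command(
  targets=[
    [[-0.3, -0.6, 0], 0, -1],
    [[-0.3, -0.8, 0], 0, -1],
    [[-0.3, -0.8, 0], 0, -1],
    [[-0.3, -0.8, 0], 0, -1],
    [[-0.3, -0.8, 0], 0, -1],
    [[0, 0, 0], 0, -1],
  ],
)

```text
time_s: 47.82
tool_pos: [0.3387, -0.4381, 0.2739]
eef_rot: [-2.15, -2.158, 0.176]
contact_force: [0.1, 0.2, 0.2]
grip_width: 0.093
```

```bash
python3 -c "
from h import *
go([.479,-.377,.106])
s,im=snap('top','t9'); _,i2=snap('side','s10')
for c in rng: rims('top',im,None,c,.129,.032,400,(320,640,200,400))
a=cv2.resize(im[80:400,80:560,::-1],(480,320)); b=cv2.resize(i2[90:250,330:460,::-1],(260,320))
cv2.imwrite('pics/f.png',np.hstack([a,b]))"
```

```text
t 47.83 pos [ 0.3387 -0.4381  0.2739] grip 0.093 F [0.1 0.2 0.2]
 shift [1.58 4.08 3.62] yaw 0.06 tilt [-0.018 -0.145]
blue [519. 302.] [ 0.4808 -0.3752] widths 0.0882 0.0759
yellow [423. 303.] [ 0.472  -0.1984] widths 0.0838 0.0872
green [472. 302.] [ 0.4788 -0.2878] widths 0.0864 0.0755
red [376. 302.] [ 0.4747 -0.1085] widths 0.0778 0.0772
```

View pics/f.png

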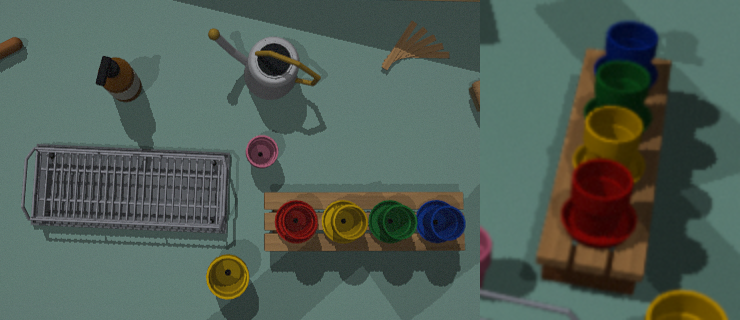

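All four appear upright in their matching saucers: red (296,222), yellow (344,221), green (392,221), blue (440,221). The can, soap and lookalikes are unmoved. One closer look to check each sits flat.

```bash
python3 -c "
import cv2
im=cv2.imread('pics/t9.png'); cv2.imwrite('pics/f2.png',cv2.resize(im[265:340,340:550],None,fx=3.8,fy=3.8,interpolation=cv2.INTER_CUBIC))"
```

```text
(no output)
```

View pics/f2.png

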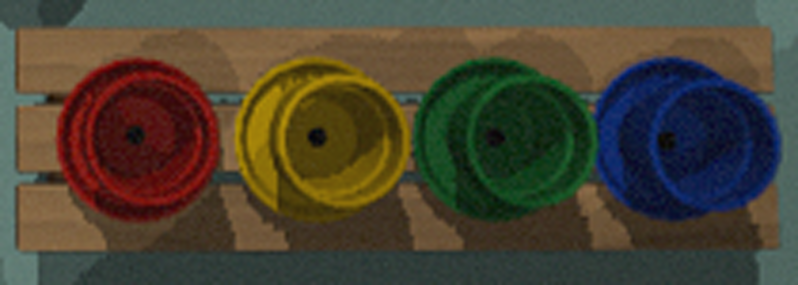

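The drain holes (135,135), (318,137), (495,138) and (667,140) all lie at the saucer centres, so the pots are seated. Handing in.

```bash
python3 -c "
from station import ctrl
print(ctrl.finish_job())"
```

```text
the job is handed in; nothing more can be done
None
```

All four pots are on the plant stand, each in the saucer of its own colour, and the job was handed in at about 48 s of the 99 s allowed. The pink pot and the larger yellow pot were left alone.

**Last checks:** the top and side pictures show every pot upright. The drain holes line up with the saucer centres to within 1–2 pixels, about 3 mm at most. The watering can and soap bottle look to be where they started, judged by eye. The gripper was open and clear of everything.

**Irregularities:**
- **Tool tilt:** the tool slowly tipped to about 8° over the job, and one attempt to bring it back did not help. The later pots were therefore gripped and released slightly tilted, and settled flat.
- **Yellow pot:** it touched down about 7 mm lower than I expected, probably because it slipped at the 12 N grip. I gripped harder, 20–25 N, for the others.
- **Red pot:** it was pressed into its saucer with up to 37 N (about 39 N counting sideways force) for about a quarter of a second before I backed off. The load went through the pot, not the gripper body.
- **Final rim measurement:** the top camera's rim widths came out too large because each pot and its saucer share a colour, so I relied on the drain holes instead.

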